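# Open the slotted locking disc, push the filter slider home, lock it

### The arm

A 6-joint arm with a two-finger parallel gripper is mounted at the origin on the work surface; the furniture and walls round the work are solid. World frame = base frame: x ahead of the robot, y to its left, z up, the work surface at z = 0. Lengths are in m, angles in rad, forces in N, time in s.
With the tool pointing down it reaches from about 0.325 to 0.775 m from the base axis. Payload 5.5 kg.
Tool frame: the origin (TCP) lies on the centre line of the jaws, within the pads' length; the fingertips stand r.tip_reach ahead of it and the grasp point (between the pads) lies 8 mm behind it (r.tip_reach is the distance from the TCP to the fingertips, in m); z points along the fingers, y is the line along which they close (so a half turn about z gives the same grasp; the last joint's range is limited). The gripper opens to 85 mm and grips with 20 to 120 N. Pads are 22 mm wide; open, the fingers measure 114 mm over their backs; the gripper's body (76 mm by 85 mm) begins 54 mm behind the grasp point. The pads swing forward as they close: fully open they stand 13 mm farther back than shut.
Start: joints at [1.148, 0.091, 1.231, -0, 1.82, -0.057], TCP at [0.215, 0.56, 0.242] pointing down, gripper open.
Joint ranges: [-2.87, 2.87], [-0.86, 2.18], [0.17, 2.46], [-1.51, 4.65], [0.06, 2.69], [-2.65, 2.65]. Speed limits (rad/s): [2.57, 2.57, 3.01, 3.14, 3.14, 3.14].

### API

Orientations are given as a unit quaternion [x, y, z, w].
In Python, from cell import r, cams gives the robot as it stands. The module is installed in compiled form; this text tells all that it offers.
- The arm moves only by the shell command python3 -m crank 'ROWS' [FORCE]. ROWS is JSON, a list of rows, each a list of 5 numbers: the shift along the tool's x, y, z in m, then the turn about the tool's z in degrees, then the opening, from 0 (shut) to 1 (fully open). A call has 1 to 10 rows; each row shifts and turns the commanded pose from where the row before left it, along the tool's axes as they then stand; what a row does not reach is not made up. A row lasts 1/10 s, in which the tool goes at most 50 mm and 8.59 degrees, less where a joint would pass 70% of its speed; a pose out of reach is approached as far as the arm can. A call with a gripper value outside its range is refused whole. The fingers move at their own pace and stop on an object; FORCE is the grip in N (left out, the last holds). Time passes only in rows, so rows that do not move let the fingers close. It gives the time, the measured TCP pose, the force, the opening and the grip force at its end, in the units of the state.
- r.state(): the state, without advancing time (a new reading comes with each control period).
- cams.read_camera(name): name is "scene" or "top" or "wrist"; returns the picture (480x640x3 uint8, red, green, blue); there is no depth.
- cams.camera_model(name): a dict with "vertical_fov" (degrees; the focal length in pixels is half the picture's height over the tangent of half this angle, whatever the lens; pixels are square), "cx", "cy" (the principal point, pixels), "cam_to_world" (4x4, takes a point from camera to world coordinates). Camera axes: x right, y down, z forward; pixel columns grow to the right and rows downward; lengths in m; the calibration is good to about 2 mm. A picture is of the moment at which its call begins: read the wrist's pose just before it. camera_model takes no time and is no camera call; for the wrist camera it gives the pose at the moment of the call.
- r.sign_off(): hands the job in; it is judged then, once.
The state is a dict: "time_s": time; "joints": joint angles; "joint_vel": joint speeds; "effort": joint torques, N m; "ee_pos": TCP position; "ee_rot": TCP orientation; "wrist_force": force on the tool from outside, world axes, zero at the start; "torque": the same for the moment, N m; "opening": finger opening in m; "gripper_force": force on a finger pad.
Only numpy, scipy, OpenCV 4.12 (cv2) and the standard library are available. Lean on these libraries where they do the work, as an engineer would, in place of code of your own. Each camera call takes 0.05 s, during which the arm holds its last target. There are 200 camera calls.

### The job

Load the filter slider, pushing with the fingertips and gripping nothing: swing the lever of the slotted locking disc until the slot lies level, in line with the flat slider waiting in front of it, and push the slider by its upright end plate through the slot until the plate stops against the covered guide. Then push the lever well over to either side again, about as far as it leaned at the start, so that the disc locks the slider in. Do not lift the slider off its bed, and leave the other things where they are.

Things in the scene. Friction and masses are not known exactly. Their poses are not given: they have to be found in the camera images.
- filter_unit: Filter unit fixed on the desk. Frame: origin on the desk top under the middle of the locking disc; x level, the way the slider goes in; z up; y left of x. Foot plate x -190 to 98, y -42 to 42 mm, 10 high. Aluminium bed rail x -185 to -4, 43 wide, its top 46 mm above the desk; side lips 3.5 mm higher.
- guide_end (a point): Outer end of the covered guide over the bed, on the middle line, 60 mm above the desk, at unit x -76 mm. The guide runs from there to x -26 mm, 48 mm wide, cover top 63 mm above the desk. From x -26 to the disc the bed is open again. The slider is home when its end plate meets this end.
- housing_top (a point): Centre of the top of the black housing behind the disc, 92 mm above the desk: unit x 6 to 92, y -42 to 42 mm, hollow inside for the slider. A round tube on it, 45 mm across, reaches 111 mm above the desk.
- port (a point): Centre of the steel locking disc, 68 mm across, 8 mm thick (unit x -4 to 4), 50 mm above the desk; the disc turns about the unit's x axis through this point. Its slot, 37 mm long and 13 mm high, goes right through, centred here.
- lock_disc (a joint): Angle of the disc, rad. 0: slot level, lever straight up; the slider passes within about 0.15 of 0. Positive: lever leans to the unit's -y side; negative: to +y; travel -1.35 to 1.35. Starts closed, at 0.65 to 1.12. It stays where it is left (light friction, about 1 N at the knob turns it); no click or stop at 0.
- lever_knob (a point): Middle of the black round knob at the lever's end, 60 mm from the disc's axis, at unit x -15 mm. The knob is 13 mm across and runs along the unit's x from -24 to -6 mm; the lever behind it is a flat steel bar 12 mm wide. With the lever up the knob's top is 117 mm above the desk.
- filter_slider: Loose flat aluminium slider, 152x32x8 mm, 140 g, two round glass windows. Origin: middle of its length, underside; x to its nose (+76 mm), z up, along the unit's axes. Narrow waist at x -4 to 16 mm, about which the disc can turn when the slider is home. Home: origin at unit x -6 mm; starts 82 to 98 mm further out. It cannot enter unless the slot is level.
- slider_nose (a point): Tip of the slider's tapered nose, 22 mm wide and 4 mm thick there. At the start it lies 12 to 28 mm in front of the middle of the disc.
- thumb_plate (a point): Outer face of the slider's upright end plate, 62 mm above the desk; push here along the unit's +x. The plate is 32 mm wide, 6 mm thick, from 46 to 74 mm above the desk. 1 to 4 N moves the slider; it stops when the plate's inner face meets the end of the covered guide.
- filter_cube: Bystander, to be left alone: black cube, 41x38x38 mm; origin at the centre of its underside.
- objective_can_1: Bystander, to be left alone: black round can, 41 mm across, 62 mm high; origin at the centre of its underside.
- petri_dish: Bystander, to be left alone: clear flat dish, 55 mm across, 12 mm high; origin at the centre of its underside.
- ball_driver: Bystander, to be left alone: hand screwdriver lying down, 185 mm long, handle 21 mm thick; origin at the centre of its underside.
- dropper: Bystander, to be left alone: small brown dropper bottle, 26 mm across, 65 mm high; origin at the centre of its underside.
- hex_key_5: Bystander, to be left alone: black L-shaped hex key lying flat, 29x78x6 mm; origin at the centre of its underside.
- stain_tub: Bystander, to be left alone: small white bottle with a cap, 36 mm across, 48 mm high; origin at the centre of its underside.
Not all that is in view belongs to the job. Several things have the shape of the filter_slider; the one meant has the colours described above.

How it is judged:
By the outcome, as a careful person would: the job done as asked, in the order asked, and still so for the second after the job is handed in, with the robot touching nothing.
It also fails if it takes over 61 s, if anything falls off the work surface, if the arm or the gripper's body presses on something with over 40 N, if the wrist force passes 120 N, or if a joint passes its speed limit or range.

## Working session

There is one attempt and no reset: what is moved stays moved. The work goes in short steps, Python scripts to look and compute and a shell command to move; the robot and the scene stay as the last step left them, time stands still between calls to the robot, and variables do not carry over. Pictures are saved under pics/ and viewed, at most 14 in all, crops included, and the job is handed in when it is done.

```bash
mkdir -p pics
cat > h.py <<'E'
import numpy as np,cv2
from cell import r,cams
def save(n,f):
    cv2.imwrite(f,cv2.cvtColor(cams.read_camera(n),cv2.COLOR_RGB2BGR))
def ray(m,u,v):
    f=240/np.tan(np.radians(m["vertical_fov"])/2);T=np.array(m["cam_to_world"])
    return T[:3,3],T[:3,:3]@np.array([(u-m["cx"])/f,(v-m["cy"])/f,1])
def atz(m,u,v,z):
    o,d=ray(m,u,v);return o+d*(z-o[2])/d[2]
def proj(m,p):
    f=240/np.tan(np.radians(m["vertical_fov"])/2);T=np.array(m["cam_to_world"])
    c=T[:3,:3].T@(np.array(p)-T[:3,3]);return m["cx"]+f*c[0]/c[2],m["cy"]+f*c[1]/c[2]
E
python3 - <<'E'
from h import *
save("top","pics/top.png");save("scene","pics/scene.png")
s=r.state();print(s,r.tip_reach)
for n in("top","scene"):print(n,cams.camera_model(n))
E
```

```text
{'time_s': 0.1, 'joints': array([ 1.14829524e+00,  9.17982854e-02,  1.23180716e+00,  4.17323571e-05,
        1.81976631e+00, -5.66949979e-02]), 'joint_vel': array([-0.00042896, -0.00085846, -0.00195943, -0.00084808,  0.00135875,
       -0.00077135]), 'effort': array([ 1.96701789e-03, -4.60214818e+01, -4.19219148e+01, -6.08287428e-05,
        1.05500099e-02, -1.15650670e-05]), 'ee_pos': array([0.21451236, 0.56009462, 0.24123155]), 'ee_rot': array([ 1.81879845e-01,  9.83320360e-01, -8.59336242e-04, -2.30750054e-04]), 'wrist_force': array([-0.20025147, -0.35744977, -0.24252885]), 'torque': array([-0.06071715,  0.00030544, -0.01648888]), 'gripper_force': 0.0, 'opening': 0.08559520595779416} 0.011
top {'vertical_fov': 51.01524973215873, 'cx': 322.7025592165024, 'cy': 234.44209910825137, 'cam_to_world': array([[-0.05022144, -0.97712938,  0.20663005,  0.29790021],
       [-0.99872882,  0.05002679, -0.00617022, -0.00907596],
       [-0.00430793, -0.20667726, -0.97839969,  1.12097551],
       [ 0.        ,  0.        ,  0.        ,  1.        ]])}
scene {'vertical_fov': 54.537501186282825, 'cx': 322.32513497218724, 'cy': 240.12462656126502, 'cam_to_world': array([[ 0.69057397,  0.55203234, -0.4672985 ,  0.89857831],
       [ 0.7231694 , -0.53734141,  0.43392421, -0.39304595],
       [-0.01155864, -0.63759275, -0.77028689,  0.7388361 ],
       [ 0.        ,  0.        ,  0.        ,  1.        ]])}
```

View pics/top.png

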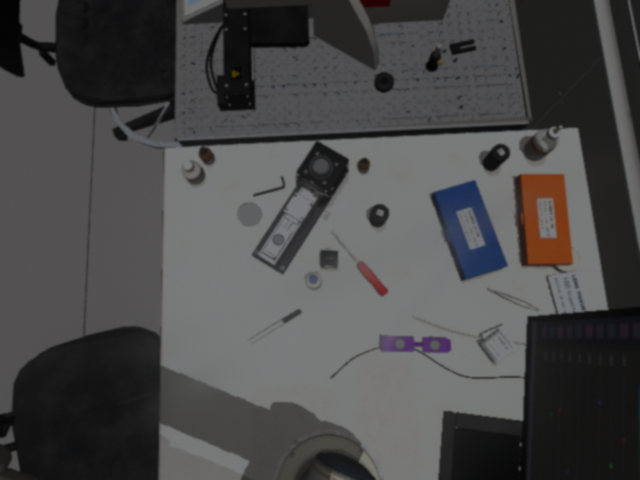

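View pics/scene.png

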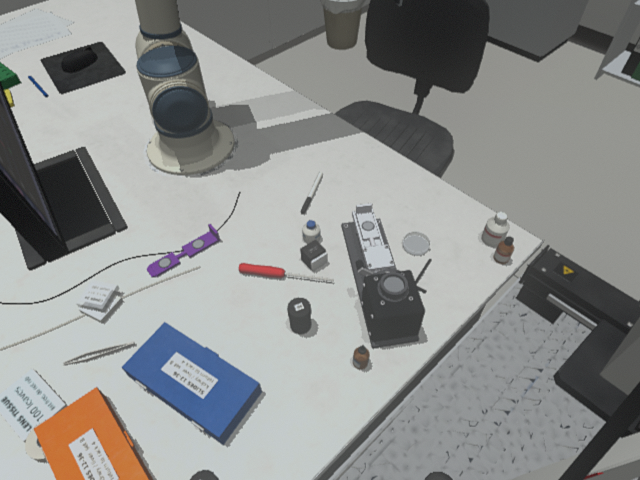

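The top view shows the unit running from (270,262), its outer end, to the housing at (322,165). The scene view shows the same unit with its slider at (370,220) and housing at (393,300). I'll enlarge both.

Run:
```python
from h import *
a=cv2.imread("pics/top.png")[135:280,235:365];b=cv2.imread("pics/scene.png")[195:350,320:440]
a=cv2.resize(np.clip(a*1.6,0,255).astype(np.uint8),None,fx=4,fy=4,interpolation=cv2.INTER_CUBIC)
b=cv2.resize(b,None,fx=3.7,fy=3.7,interpolation=cv2.INTER_CUBIC)
cv2.imwrite("pics/a.png",a);cv2.imwrite("pics/b.png",b)
for n in("top","scene"):print(n,proj(cams.camera_model(n),r.state()["ee_pos"]))
```

```text
top (np.float64(-12.911051436364346), np.float64(409.1608875858676))
scene (np.float64(415.16660833295214), np.float64(1.3777932540025972))
```

View pics/a.png

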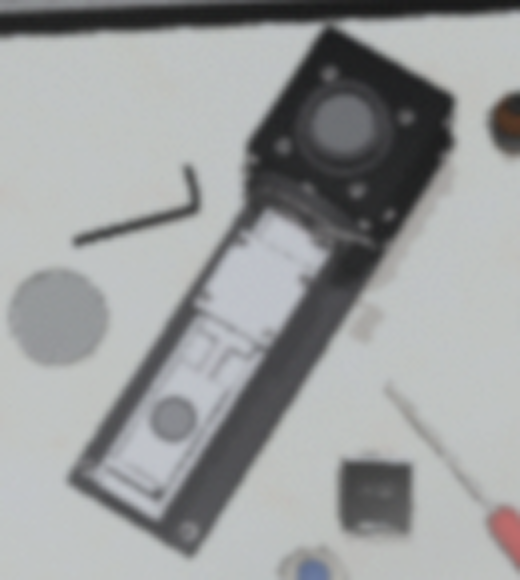

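View pics/b.png

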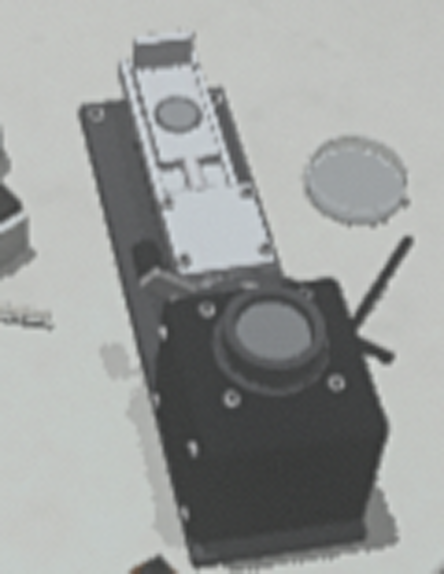

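```bash
cat > fit.py <<'E'
from h import *
from scipy.optimize import least_squares
mt,ms=cams.camera_model("top"),cams.camera_model("scene")
A=lambda x,y:(235+x/4,135+y/4)
B=lambda x,y:(320+x/3.7,195+y/3.7)
obs=[(mt,A(70,480),(-.19,.042,.01)),(mt,A(192,555),(-.19,-.042,.01)),(mt,A(328,28),(.092,.042,.092)),(mt,A(453,100),(.092,-.042,.092)),
(mt,A(250,147),(.006,.042,.092)),(mt,A(375,245),(.006,-.042,.092)),
(ms,B(80,105),(-.19,-.042,.01)),(ms,B(340,280),(.006,.042,.092)),(ms,B(387,432),(.092,.042,.092)),(ms,B(165,325),(.006,-.042,.092))]
def W(q,p):
    c,s=np.cos(q[2]),np.sin(q[2]);return np.array([q[0]+c*p[0]-s*p[1],q[1]+s*p[0]+c*p[1],p[2]])
def res(q): return np.concatenate([np.array(proj(m,W(q,p)))-o for m,o,p in obs])
def inv(q,w):
    c,s=np.cos(q[2]),np.sin(q[2]);d=np.array(w[:2])-q[:2];return c*d[0]+s*d[1],-s*d[0]+c*d[1]
if __name__=="__main__":
    f=least_squares(res,[.45,.0,-.5],loss="soft_l1");q=f.x;print(q,np.degrees(q[2]));print(res(q).reshape(-1,2).round(1))
    print("plate",[inv(q,atz(ms,*B(x,y),.074)) for x,y in((135,40),(192,33))])
    for n,p in (("knob top",A(352,262)),("knob scene",B(148,255))):
        m=mt if "top" in n else ms
        for a in(.6,.8,1.,1.2):print(n,a,np.array(proj(m,W(q,(-.015,-.06*np.sin(a),.05+.06*np.cos(a)))))-p)
    s=r.state();print("pts",[W(q,p).round(4) for p in((0,0,0),(-.015,0,.11),(-.18,0,.06))])
E
python3 fit.py
```

```text
[ 0.62813     0.0037316  -0.60338027] -34.57114291716846
[[-1.3 -0.8]
 [-0.2  0. ]
 [ 0.  -2.9]
 [ 1.8 -1.7]
 [-1.6 -0.6]
 [ 0.5 -5.4]
 [-1.6 -0.7]
 [-1.9 -1.9]
 [ 0.4  0.1]
 [-2.7 -7.4]]
plate [(np.float64(-0.1722094873725627), np.float64(-0.013409792299533402)), (np.float64(-0.17212496677057712), np.float64(0.017645669354780624))]
knob top 0.6 [-2.20749635 -4.47296076]
knob top 0.8 [ 1.49286638 -1.27115499]
knob top 1.0 [4.45990253 1.69537239]
knob top 1.2 [6.57995699 4.30165671]
knob scene 0.6 [ 4.21720213 -1.54114433]
knob scene 0.8 [-1.24655513  1.85964827]
knob scene 1.0 [-5.71043834  5.64971654]
knob scene 1.2 [-9.00108865  9.65250866]
pts [array([0.6281, 0.0037, 0.    ]), array([0.6158, 0.0122, 0.11  ]), array([0.4799, 0.1059, 0.06  ])]
```

```bash
python3 -m crank '[[0,0,0,6.8,0],[0,0,0,6.8,0],[0,0,0,0,0]]' 20
cat > go.py <<'E'
import sys
from fit import *
from scipy.spatial.transform import Rotation as R
q=np.array([.62813,.0037316,-.60338])
def to(x,y,tipz):
    s=r.state();Rm=R.from_quat(s["ee_rot"]).as_matrix();p=np.array(s["ee_pos"])
    t=W(q,(x,y,tipz+r.tip_reach));d=Rm.T@(t-p)
    yaw=np.degrees(np.arctan2(Rm[1,1],Rm[0,1])-q[2])-90
    print("unit now",np.round(inv(q,p),4),"tip",round(p[2]-r.tip_reach,4),"shift mm",(d*1e3).round(1),"turn",round(yaw,2),"op",round(s["opening"],4),"F",s["wrist_force"].round(2),"t",s["time_s"])
if __name__=="__main__": to(*map(float,sys.argv[1:4]))
E
python3 go.py -.018 -.08 .15
```

```text
time_s: 0.4
ee_pos: [0.2146, 0.5602, 0.2416]
ee_rot: [0.298, 0.955, -0.001, -0.0]
wrist_force: [-0.8, 1.0, -0.4]
opening: 0.0438
gripper_force: 0.0
unit now [-0.6563  0.2235] tip 0.2306 shift mm [-638.5 -302.9   81.1] turn -0.05 op 0.0438 F [-0.81  0.96 -0.45] t 0.4
```

```bash
python3 -m crank '[[-0.032,-0.015,0,0,0],[-0.032,-0.015,0,0,0],[-0.032,-0.015,0,0,0],[-0.032,-0.015,0,0,0],[-0.032,-0.015,0,0,0],[-0.032,-0.015,0,0,0],[-0.032,-0.015,0,0,0],[-0.032,-0.015,0,0,0],[-0.032,-0.015,0,0,0],[-0.032,-0.015,0,0,0]]' | tail -5; python3 -m crank '[[-0.032,-0.015,0,0,0],[-0.032,-0.015,0,0,0],[-0.032,-0.015,0,0,0],[-0.032,-0.015,0,0,0],[-0.032,-0.015,0,0,0],[-0.032,-0.015,0,0,0],[-0.032,-0.015,0,0,0],[-0.032,-0.015,0,0,0],[-0.032,-0.015,0,0,0],[0,0,0.02,0,0]]' | tail -1; python3 go.py -.018 -.08 .15
python3 - <<'E'
from h import *
save("wrist","pics/w1.png");print(cams.camera_model("wrist"))
E
```

```text
ee_pos: [0.3935, 0.2539, 0.2421]
ee_rot: [0.295, 0.955, -0.0, -0.0]
wrist_force: [0.4, 0.1, 0.0]
opening: -0.0003
gripper_force: 0.0
gripper_force: 0.0
unit now [-0.0444 -0.063 ] tip 0.2129 shift mm [-26.2 -17.   63. ] turn -0.02 op 0.0003 F [-0.46  0.68  0.27] t 2.4
{'vertical_fov': 65.24716182327668, 'cx': 320.1618648877722, 'cy': 248.5545924133758, 'cam_to_world': array([[ 0.5679344 ,  0.78907577,  0.23411524,  0.49437612],
       [ 0.82307192, -0.54386228, -0.1636045 ,  0.02063556],
       [-0.0017699 ,  0.2856103 , -0.95834421,  0.35045253],
       [ 0.        ,  0.        ,  0.        ,  1.        ]])}
```

View pics/w1.png

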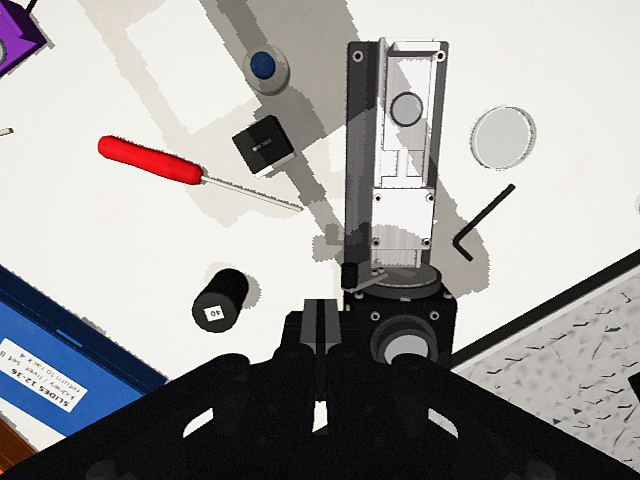

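The wrist view from above shows foot-plate corners at (347,42) and (449,42), the cover from (374,187) to (434,250), and the knob at about (350,275), with nothing standing close to it. I'll refine the pose with these.

Run:
```python
from fit import *
mw=cams.camera_model("wrist")
o=[((347,42),(-.19,-.042,.01)),((449,42),(-.19,.042,.01)),((374,187),(-.076,-.024,.063)),((437,190),(-.076,.024,.063)),((373,249),(-.026,-.024,.063)),((434,251),(-.026,.024,.063)),((457,297),(.006,.042,.092))]
g=lambda q:np.concatenate([np.array(proj(mw,W(q,p)))-u for u,p in o])
q0=[.62813,.0037316,-.60338];print(g(q0).reshape(-1,2).round(1))
q=least_squares(g,q0,loss="soft_l1").x;print(q,g(q).reshape(-1,2).round(1))
for a in(.5,.6,.7,.8,.9,1.):print(a,[np.round(proj(mw,W(q,(x,-.06*np.sin(a),.05+.06*np.cos(a)))),1) for x in(-.024,-.006)])
print("plate top outer",[inv(q,atz(mw,u,v,.074)) for u,v in((391,38),(439,40))])
```

```text
[[-1.7  5. ]
 [-0.8  4.9]
 [-3.7  9.2]
 [-4.1  6.2]
 [-5.   9.1]
 [-6.4  7.1]
 [ 1.4 13.3]]
[ 0.62567021  0.00993206 -0.58891819] [[-0.4 -1.7]
 [ 1.2 -3.5]
 [-0.   2.4]
 [-0.1 -1.5]
 [-0.6  3. ]
 [-1.7  0.1]
 [ 7.3  5.8]]
0.5 [array([373. , 271.4]), array([372.3, 295.1])]
0.6 [array([365.2, 270. ]), array([364.7, 293.4])]
0.7 [array([358. , 268.4]), array([357.6, 291.5])]
0.8 [array([351.4, 266.6]), array([351.2, 289.4])]
0.9 [array([345.6, 264.6]), array([345.5, 287.2])]
1.0 [array([340.6, 262.6]), array([340.6, 284.8])]
plate top outer [(np.float64(-0.1768128795498472), np.float64(-0.016908581772762082)), (np.float64(-0.17514290196161475), np.float64(0.014786860378261671))]
```

```bash
python3 - <<'E'
from fit import *
mw=cams.camera_model("wrist")
o=[(mw,u,p) for u,p in [((347,42),(-.19,-.042,.01)),((449,42),(-.19,.042,.01)),((374,187),(-.076,-.024,.063)),((437,190),(-.076,.024,.063)),((373,249),(-.026,-.024,.063)),((434,251),(-.026,.024,.063)),((457,297),(.006,.042,.092))]]
O=[x for i,x in enumerate(obs) if i not in(5,9)]+o
w=np.repeat([1.2]*8+[.5]*7,2)
g=lambda q:w*np.concatenate([np.array(proj(m,W(q,p)))-u for m,u,p in O])
q=least_squares(g,[.62813,.0037316,-.60338],loss="soft_l1").x;print(q,(g(q)/w).reshape(-1,2).round(1))
print("plate",[inv(q,atz(mw,u,v,.074)) for u,v in((391,38),(439,40))],[inv(q,atz(ms,*B(x,y),.074)) for x,y in((135,40),(192,33))])
E
python3 - <<'E'
import cv2
a=cv2.imread("pics/w1.png")[160:330,320:480]
cv2.imwrite("pics/w1c.png",cv2.resize(a,None,fx=3.5,fy=3.5,interpolation=cv2.INTER_CUBIC))
E
```

```text
[ 0.62575663  0.00670047 -0.6083071 ] [[-2.9  0. ]
 [-1.9  1. ]
 [-1.  -1.7]
 [ 0.7 -0.4]
 [-2.8  0.5]
 [-1.  -2.2]
 [-1.8 -3.6]
 [ 0.1 -1.8]
 [ 0.9 -0.3]
 [ 2.2  0.2]
 [-1.6  4.3]
 [-1.8  1.6]
 [-3.3  4.7]
 [-4.5  3. ]
 [ 3.3  9.1]]
plate [(np.float64(-0.17836953634100072), np.float64(-0.01773088829672048)), (np.float64(-0.177314374027424), np.float64(0.013990973420179117))] [(np.float64(-0.16849706157461894), np.float64(-0.015338046597197522)), (np.float64(-0.16856554633047385), np.float64(0.015717454560132793))]
```

View pics/w1c.png

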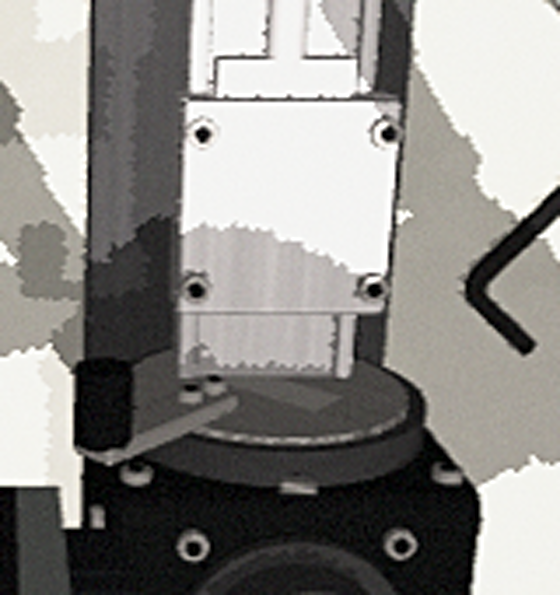

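Run:
```python
from fit import *
from scipy.spatial.transform import Rotation as R
mw=cams.camera_model("wrist");s=r.state();Rm=R.from_quat(s["ee_rot"]).as_matrix()
for d in((0,0,.011),(.011,0,.011),(-.011,0,.011),(.011,.0145,.011),(-.011,.0145,.011),(.011,.008,.011)):print(d,np.round(proj(mw,s["ee_pos"]+Rm@np.array(d)),1))
```

```text
(0, 0, 0.011) [318.9 316.7]
(0.011, 0, 0.011) [318.9 292.6]
(-0.011, 0, 0.011) [319.  339.9]
(0.011, 0.0145, 0.011) [354.  292.6]
(-0.011, 0.0145, 0.011) [352.8 339.9]
(0.011, 0.008, 0.011) [338.3 292.6]
```

```bash
sed -i 's/^q=np.array.*/q=np.array([.6262,.0067,-.602])/' go.py; python3 go.py -.019 -.08 .086
```

```text
unit now [-0.0439 -0.0641] tip 0.2074 shift mm [-25.3 -15.7 121.3] turn -0.05 op -0.0003 F [ 0.38 -0.   -3.41] t 2.45
```

```bash
python3 -m crank '[[-0.025,-0.016,0,0,0],[0,0,0.03,0,0],[0,0,0.03,0,0],[0,0,0.03,0,0],[0,0,0.02,0,0],[0,0,0.011,0,0],[0,0,0,0,0],[0,0,0,0,0]]' | tail -5;  python3 go.py -.019 -.03 .086;python3 - <<'E'
from h import *
save("wrist","pics/w2.png")
E
```

```text
ee_pos: [0.5656, -0.0465, 0.1024]
ee_rot: [0.296, 0.955, 0.0, 0.001]
wrist_force: [0.6, -1.0, 1.1]
opening: 0.0
gripper_force: 0.0
unit now [-0.0199 -0.0781] tip 0.0914 shift mm [-0.9 48.1  5.4] turn 0.0 op 0.0 F [ 0.57 -0.99  1.1 ] t 3.25
```

View pics/w2.png

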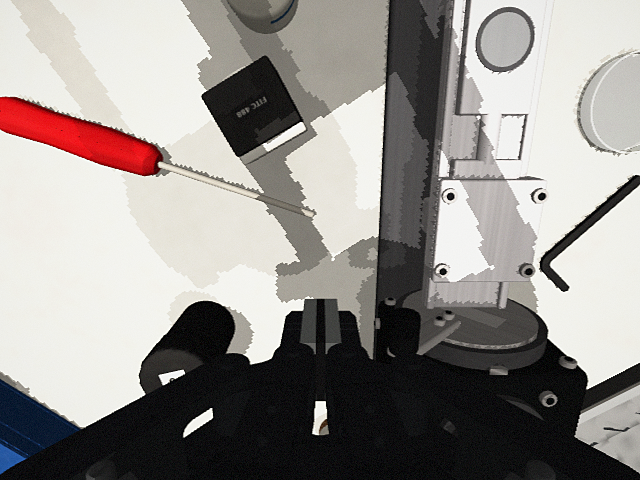

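The gripper is beside the knob: knob at u 383–420, fingertip right edge at u 338, so the gap is about 21 mm, and they line up along the unit's x. Next I push toward +y, rising with the knob.

```bash
python3 -m crank '[[0.002,0.006,0.004,0,0],[0,0.008,0,0,0],[0,0.008,-0.001,0,0],[0,0.008,-0.002,0,0],[0,0.008,-0.002,0,0],[0,0.008,-0.002,0,0],[0,0.006,-0.001,0,0],[0,0.004,-0.001,0,0],[0,0,0,0,0],[0,0,0,0,0]]' | tail -5;  python3 go.py -.021 -.015 .1;python3 - <<'E'
from h import *
save("wrist","pics/w3.png")
E
```

```text
ee_pos: [0.5978, 0.0025, 0.118]
ee_rot: [0.296, 0.955, 0.003, 0.005]
wrist_force: [-15.9, 3.5, 39.5]
opening: -0.0001
gripper_force: 18.4
unit now [-0.021  -0.0195] tip 0.107 shift mm [0.  4.4 7. ] turn 0.05 op -0.0001 F [-15.85   3.46  39.53] t 4.3
```

View pics/w3.png

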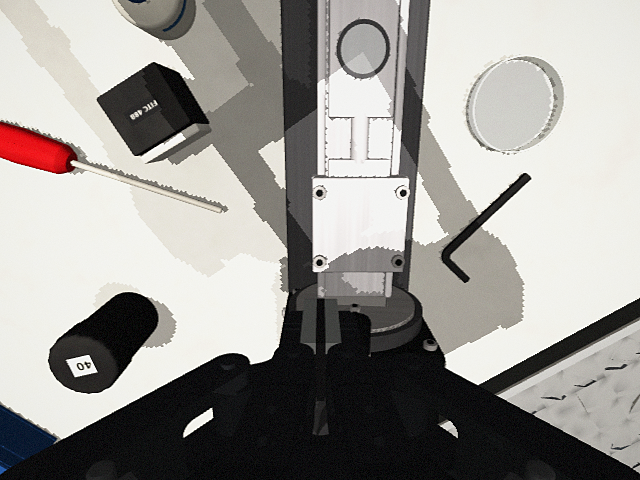

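The wrist reads 39.5 N upward: a wider part of the finger is riding on top of the knob. I'll lift off straight away.

```bash
python3 -m crank '[[0,0,-0.02,0,0],[0,0,-0.02,0,0],[0,-0.01,-0.03,0,0],[0.01,-0.03,-0.03,0,0],[0.03,-0.03,-0.02,0,0],[0.03,-0.02,0,0,0],[0,0,0,0,0]]' | tail -5;  python3 go.py -.021 -.015 .1;python3 - <<'E'
from h import *
save("wrist","pics/w4.png")
a=cv2.imread("pics/w4.png")
cv2.imwrite("pics/w4c.png",a[150:450,220:540] if 0 else cv2.resize(a,(800,600)))
E
```

```text
ee_pos: [0.4844, -0.0335, 0.2283]
ee_rot: [0.297, 0.955, 0.0, 0.001]
wrist_force: [1.4, -0.8, -0.2]
opening: -0.0002
gripper_force: 0.0
unit now [-0.0941 -0.1134] tip 0.2173 shift mm [-72.7  98.3 117.6] turn -0.08 op -0.0002 F [ 1.37 -0.85 -0.23] t 5.05
```

View pics/w4c.png

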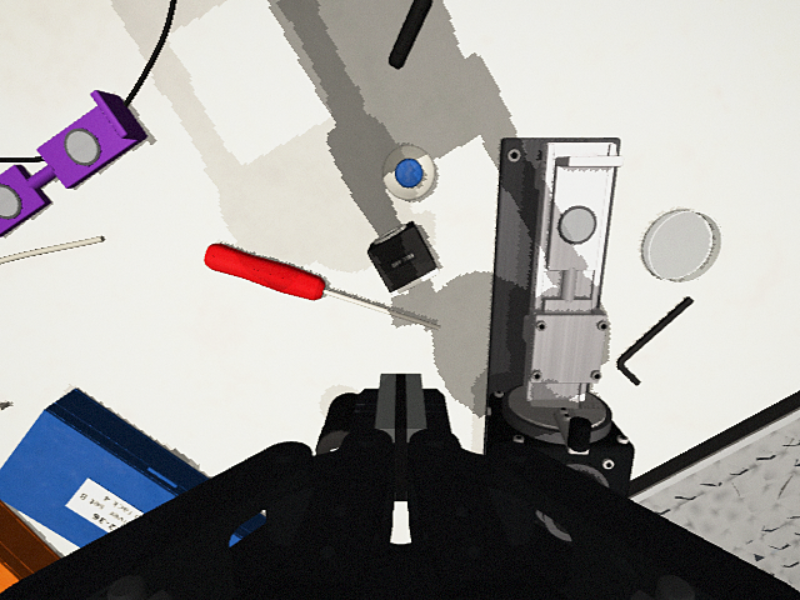

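Run:
```python
from fit import *
mw=cams.camera_model("wrist")
o=[((501,138),(-.19,-.042,.01)),((620,138),(-.19,.042,.01)),((532,312),(-.076,-.024,.063)),((609,314),(-.076,.024,.063)),((526,383),(-.026,-.024,.063)),((603,384),(-.026,.024,.063))]
o=[((u/1.25,v/1.25),p) for (u,v),p in o]
g=lambda q:np.concatenate([np.array(proj(mw,W(q,p)))-u for u,p in o])
q=least_squares(g,[.626,.0067,-.602],loss="soft_l1").x;print(q,g(q).reshape(-1,2).round(1))
for a in(-.3,-.2,-.1,0,.1,.2,.3):print(a,[np.round(1.25*np.array(proj(mw,W(q,(x,-.06*np.sin(a),.05+.06*np.cos(a))))),1) for x in(-.024,-.006)])
x=cv2.imread("pics/w4.png")[290:380,400:520];y=cv2.resize(x,None,fx=6,fy=6,interpolation=cv2.INTER_CUBIC)
cv2.imwrite("pics/w4d.png",y)
```

```text
[ 0.62926817  0.00574623 -0.60233823] [[-0.2 -0.8]
 [ 0.4 -1. ]
 [ 1.6  2.3]
 [-2.1  0.5]
 [ 1.7  0.5]
 [-4.6 -0.5]]
-0.3 [array([616.1, 418.6]), array([612.2, 444.6])]
-0.2 [array([607.5, 419.9]), array([603.8, 446. ])]
-0.1 [array([598.3, 420.7]), array([594.7, 446.9])]
0 [array([588.5, 421. ]), array([585.1, 447.2])]
0.1 [array([578.3, 420.8]), array([575.1, 446.9])]
0.2 [array([567.9, 420. ]), array([564.9, 446.1])]
0.3 [array([557.5, 418.8]), array([554.7, 444.8])]
```

View pics/w4d.png

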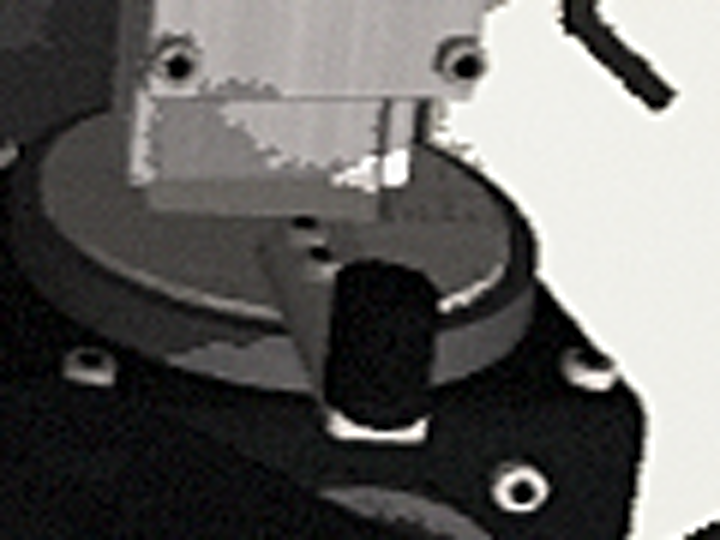

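The lever is nearly upright: knob centre is at crop x 384, giving an angle of about +0.07 to +0.1. It needs a nudge of about 5 mm with the tip higher.

```bash
python3 -m crank '[[-0.037,0.034,0,0,0],[-0.037,0.034,0,0,0],[0,0,0.035,0,0],[0,0,0.035,0,0],[0,0,0.025,0,0],[0,0,0.01,0,0],[0,0,0,0,0],[0,0,0,0,0]]' | tail -5;  python3 go.py -.02 -.0145 .109
```

```text
ee_pos: [0.5865, -0.0197, 0.1228]
ee_rot: [0.297, 0.955, 0.0, 0.001]
wrist_force: [0.5, -0.1, 0.8]
opening: -0.0002
gripper_force: 0.0
unit now [-0.0177 -0.0442] tip 0.1118 shift mm [ 2.3 29.7  2.8] turn -0.05 op -0.0002 F [ 0.51 -0.13  0.77] t 5.9
```

```bash
python3 -m crank '[[0.002,0.01,0.002,0,0],[0,0.008,0,0,0],[0,0.004,0,0,0],[0,0.003,0,0,0],[0,0.003,0,0,0],[0,0.002,0,0,0],[0,0,0,0,0],[0,0,0,0,0]]' | tail -5;  python3 go.py -.02 -.0145 .109
```

```text
ee_pos: [0.6013, 0.0062, 0.12]
ee_rot: [0.297, 0.955, 0.0, 0.001]
wrist_force: [-0.7, 2.2, 4.6]
opening: -0.0
gripper_force: 2.2
unit now [-0.0202 -0.0145] tip 0.109 shift mm [-0.2 -0.   0. ] turn -0.05 op -0.0 F [-0.72  2.25  4.62] t 6.7
```

```bash
python3 -m crank '[[0,-0.008,-0.02,0,0],[0.005,0,-0.03,0,0],[0.04,0.005,-0.03,0,0],[0.045,0.005,0,0,0],[0.045,0.006,0,0,0],[0.045,0.006,0,0,0],[0,0,0,0,0],[0,0,0,0,0]]' | tail -5;  python3 go.py -.21 0 .054;python3 - <<'E'
from h import *
save("wrist","pics/w5.png")
save("scene","pics/s5.png")
x=cv2.imread("pics/s5.png")[195:350,320:440]
a=cv2.imread("pics/w5.png")[20:480,160:500]
cv2.imwrite("pics/w5c.png",np.hstack([cv2.resize(a,(430,582)),cv2.resize(x,(370,582)[:1]+(478,),interpolation=cv2.INTER_CUBIC) if 0 else cv2.copyMakeBorder(cv2.resize(x,(370,478),interpolation=cv2.INTER_CUBIC),0,104,0,0,cv2.BORDER_CONSTANT)]))
E
```

```text
ee_pos: [0.4604, 0.1199, 0.1989]
ee_rot: [0.296, 0.955, -0.0, 0.0]
wrist_force: [0.7, -0.6, -0.5]
opening: 0.0003
gripper_force: 0.0
unit now [-0.2007 -0.0006] tip 0.1879 shift mm [  9.4   0.6 133.9] turn 0.03 op 0.0003 F [ 0.74 -0.57 -0.49] t 7.5
```

View pics/w5c.png

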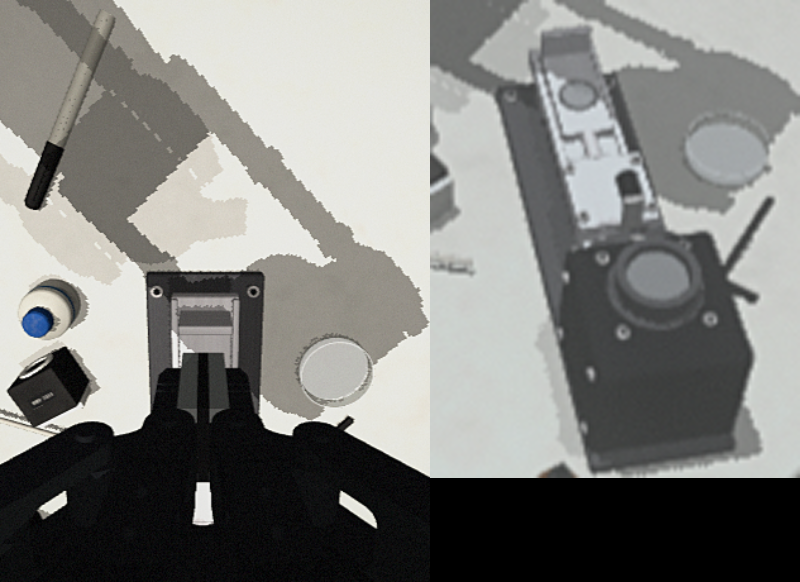

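Run:
```python
from go import *
p=np.array((384.2,255.0))
for qq in (q,[.62813,.0037,-.6034]):
  print("housing +y front corner",proj(ms,W(qq,(.006,.042,.092))), "cover",[np.round(proj(ms,W(qq,(x,y,.063))),1) for x in(-.076,-.026) for y in(-.024,.024)])
  for a in(-.2,-.1,0,.1,.2):print(a,np.array(proj(ms,W(qq,(-.015,-.06*np.sin(a),.05+.06*np.cos(a)))))-p)
mw=cams.camera_model("wrist")
for x,y in((178,310),(232,310),(178,325),(232,325)):print(inv(q,atz(mw,160+x*340/430,20+y*460/582,.074)))
print(inv(q,atz(mw,160+148*340/430,20+272*460/582,.01)),inv(q,atz(mw,160+265*340/430,20+272*460/582,.01)))
x=cv2.imread("pics/s5.png")[225:285,350:420]
cv2.imwrite("pics/s5c.png",cv2.resize(x,None,fx=9,fy=9,interpolation=cv2.INTER_CUBIC))
```

```text
housing +y front corner (np.float64(410.23732329542554), np.float64(267.12574274620147)) cover [array([361.5, 246.1]), array([386.6, 242.8]), array([367.4, 267.5]), array([393.5, 263.9])]
-0.2 [ 6.88475485 -1.08132983]
-0.1 [ 3.55930006 -0.94208856]
0 [ 0.15739109 -0.58301754]
0.1 [-3.28129423 -0.00767657]
0.2 [-6.71642391  0.77744427]
housing +y front corner (np.float64(409.9963423370947), np.float64(268.7928631053786)) cover [array([361.2, 247.6]), array([386.4, 244.2]), array([367.1, 269.1]), array([393.2, 265.5])]
-0.2 [6.59953736 0.53220852]
-0.1 [3.26315592 0.6705611 ]
0 [-0.14971832  1.02838789]
0.1 [-3.59926167  1.60213836]
0.2 [-7.04499789  2.38533443]
(np.float64(-0.182765554211873), np.float64(-0.014501660473739839))
(np.float64(-0.1826764852889901), np.float64(0.016425694871310806))
(np.float64(-0.17358660653206753), np.float64(-0.014665841031363508))
(np.float64(-0.17349680275195628), np.float64(0.016563543289031785))
(np.float64(-0.18849874064147565), np.float64(-0.03853637099732194)) (np.float64(-0.18826251797476473), np.float64(0.043186778498864445))
```

View pics/s5c.png

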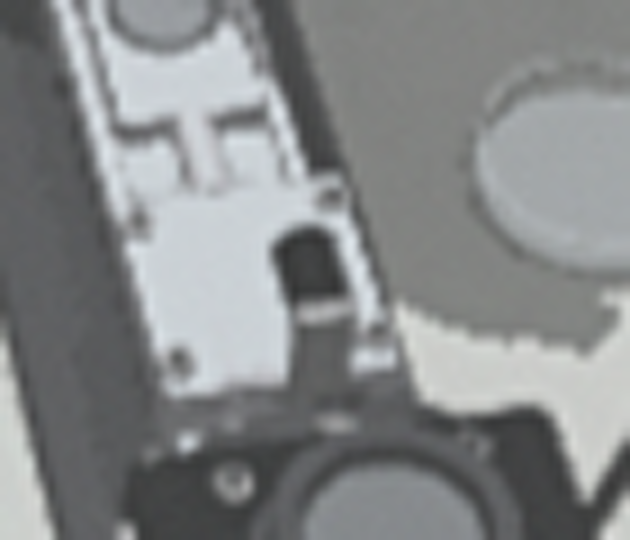

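The lever is upright (angle within about 0.05) and the fingers are outside the end plate. Now down, then push.

```bash
python3 -m crank '[[0.01,0,0.03,0,0],[0,0,0.03,0,0],[0,0,0.03,0,0],[0,0,0.03,0,0],[0,0,0.013,0,0],[0,0,0,0,0],[0,0,0,0,0]]' | tail -5;  python3 go.py -.15 0 .054; python3 -m crank '[[-0.008,0,0,0,0],[-0.008,0,0,0,0],[-0.008,0,0,0,0],[-0.008,0,0,0,0],[-0.006,0,0,0,0],[-0.006,0,0,0,0],[-0.006,0,0,0,0],[0,0,0,0,0]]' | tail -5;  python3 go.py -.093 0 .054
```

```text
ee_pos: [0.4535, 0.1249, 0.0671]
ee_rot: [0.297, 0.955, 0.0, 0.0]
wrist_force: [-0.4, 0.3, 0.6]
opening: 0.0001
gripper_force: 0.0
unit now [-0.2093 -0.0004] tip 0.0561 shift mm [-59.3   0.6   2.2] turn -0.11 op 0.0001 F [-0.4   0.3   0.61] t 8.3
ee_pos: [0.4944, 0.0962, 0.066]
ee_rot: [0.297, 0.955, -0.0, 0.0]
wrist_force: [-1.0, -0.1, -0.3]
opening: 0.0001
gripper_force: 0.0
unit now [-0.1593 -0.0009] tip 0.055 shift mm [-66.3   1.    1. ] turn -0.1 op 0.0001 F [-0.97 -0.14 -0.35] t 9.1
```

```bash
python3 -m crank '[[-0.006,0,0,0,0],[-0.006,0,0,0,0],[-0.006,0,0,0,0],[-0.006,0,0,0,0],[-0.006,0,0,0,0],[0,0,0,0,0]]' | tail -4;  python3 go.py -.093 0 .054;python3 -m crank '[[-0.006,0,0,0,0],[-0.006,0,0,0,0],[-0.006,0,0,0,0],[-0.006,0,0,0,0],[-0.003,0,0,0,0],[0,0,0,0,0]]' | tail -4;  python3 go.py -.093 0 .054
```

```text
ee_rot: [0.297, 0.955, -0.0, 0.0]
wrist_force: [-0.3, -0.2, -0.4]
opening: 0.0
gripper_force: 0.0
unit now [-0.1293 -0.0009] tip 0.0552 shift mm [-36.3   0.9   1.2] turn -0.1 op 0.0 F [-0.32 -0.23 -0.41] t 9.7
ee_rot: [0.297, 0.955, -0.0, 0.0]
wrist_force: [-0.9, 0.4, -0.8]
opening: 0.0001
gripper_force: 0.0
unit now [-0.1025 -0.0008] tip 0.0552 shift mm [-9.5  0.9  1.2] turn -0.09 op 0.0001 F [-0.85  0.45 -0.77] t 10.3
```

Forces stay low, so the slider is passing the slot. I'll continue in small steps to the stop.

```bash
python3 -m crank '[[-0.003,0,0,0,0],[-0.003,0,0,0,0],[-0.002,0,0,0,0],[0,0,0,0,0]]' | tail -4;  python3 go.py -.093 0 .054;python3 -m crank '[[-0.002,0,0,0,0],[-0.001,0,0,0,0],[0,0,0,0,0]]' | tail -4;  python3 go.py -.093 0 .054
```

```text
ee_rot: [0.297, 0.955, -0.0, 0.0]
wrist_force: [-0.0, 0.1, -0.6]
opening: -0.0002
gripper_force: 0.0
unit now [-0.0948 -0.0008] tip 0.0551 shift mm [-1.8  0.8  1.1] turn -0.07 op -0.0002 F [-0.03  0.05 -0.63] t 10.7
ee_rot: [0.297, 0.955, -0.0, 0.0]
wrist_force: [-0.2, 0.3, 0.2]
opening: 0.0002
gripper_force: 0.2
unit now [-0.092  -0.0008] tip 0.0551 shift mm [1.  0.8 1.1] turn -0.07 op 0.0002 F [-0.24  0.28  0.19] t 11.0
```

```bash
for i in 1 2 3; do python3 -m crank '[[-0.002,0,0,0,0],[0,0,0,0,0]]' >/dev/null;  python3 go.py -.093 0 .054; done
```

```text
unit now [-0.0915 -0.0008] tip 0.0552 shift mm [1.5 0.8 1.2] turn -0.04 op -0.0001 F [-6.78  3.13  3.45] t 11.2
unit now [-0.0914 -0.0008] tip 0.0552 shift mm [1.6 0.8 1.2] turn 0.01 op 0.0 F [-12.69   5.69   7.63] t 11.4
unit now [-0.0913 -0.0008] tip 0.0552 shift mm [1.7 0.8 1.2] turn 0.05 op 0.0002 F [-20.92  10.1   11.63] t 11.6
```

```bash
python3 -m crank '[[0.015,0,0,0,0],[0,0,-0.035,0,0],[0,0,-0.035,0,0],[0,0,-0.035,0,0],[-0.04,0.02,0,0,0],[-0.04,0.02,0,0,0],[0,0,0,0,0],[0,0,0,0,0]]' | tail -1;  python3 go.py -.021 .04 .108
```

```text
gripper_force: 0.0
unit now [-0.0207  0.039 ] tip 0.158 shift mm [ 0.2  1.1 50. ] turn -0.1 op -0.0003 F [-0.48  0.06  0.08] t 12.4
```

```bash
python3 -m crank '[[0,0,0.025,0,0],[0,0,0.025,0,0],[0,0,0,0,0],[0,-0.012,0,0,0],[0,-0.012,0,0,0],[0,-0.005,0,0,0],[0,-0.005,0.001,0,0],[0,-0.005,0.001,0,0],[0,-0.005,0.0015,0,0],[0,0,0,0,0]]' | tail -5;  python3 go.py -.021 -.015 .1
```

```text
ee_pos: [0.6056, 0.0139, 0.1173]
ee_rot: [0.297, 0.955, -0.0, -0.0]
wrist_force: [-0.5, -0.9, 1.3]
opening: 0.0001
gripper_force: 0.6
unit now [-0.0211 -0.0057] tip 0.1063 shift mm [-0.1 -9.3  6.3] turn -0.11 op 0.0001 F [-0.5  -0.92  1.32] t 13.4
```

```bash
python3 -m crank '[[0,-0.005,0.003,0,0],[0,-0.004,0.003,0,0],[0,-0.005,0.0035,0,0],[0,-0.005,0.004,0,0],[0,-0.004,0.0035,0,0],[0,-0.004,0.004,0,0],[0,-0.003,0.003,0,0],[0,0,0,0,0]]' | tail -5;  python3 go.py -.021 -.036 .082
```

```text
ee_pos: [0.5883, -0.0102, 0.0924]
ee_rot: [0.297, 0.955, -0.0, -0.001]
wrist_force: [-0.4, -0.3, -0.1]
opening: -0.0001
gripper_force: 0.0
unit now [-0.0216 -0.0354] tip 0.0814 shift mm [-0.6 -0.6 -0.6] turn -0.08 op -0.0001 F [-0.44 -0.33 -0.11] t 14.2
```

Now retreat and check both outcomes with the scene camera.

```bash
python3 -m crank '[[0,0.006,-0.005,0,0],[0,0.006,-0.03,0,0],[0,0,-0.04,0,0],[0.04,0.02,-0.04,0,0],[0.045,0.04,-0.02,0,0],[0.045,0.04,0,0,0],[0.045,0.04,0,0,0],[0.045,0.04,0,0,0],[0,0,0,0,0],[0,0,0,0,0]]' | tail -5
python3 - <<'E'
from go import *
save("scene","pics/s6.png")
x=cv2.imread("pics/s6.png")[190:350,320:450]
cv2.imwrite("pics/s6c.png",cv2.resize(x,None,fx=3.7,fy=3.7,interpolation=cv2.INTER_CUBIC))
C=lambda p:(((np.array(p)-(320,190))*3.7).round())
for a in(.6,.8,1.,1.2):print(a,C(proj(ms,W(q,(-.015,-.06*np.sin(a),.05+.06*np.cos(a))))))
for x in(-.082,-.087,-.092):print(x,[C(proj(ms,W(q,(x,y,.074)))) for y in(-.016,.016)])
E
```

```text
ee_pos: [0.5302, 0.2259, 0.2179]
ee_rot: [0.295, 0.955, -0.0, -0.0]
wrist_force: [-0.3, 0.3, 0.1]
opening: 0.0001
gripper_force: 0.0
0.6 [165. 262.]
0.8 [145. 275.]
1.0 [128. 289.]
1.2 [116. 303.]
-0.082 [array([168., 183.]), array([230., 174.])]
-0.087 [array([166., 175.]), array([228., 167.])]
-0.092 [array([164., 168.]), array([225., 159.])]
```

View pics/s6c.png

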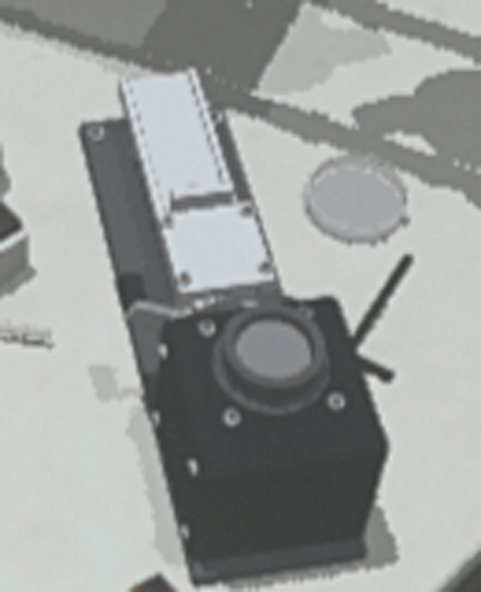

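The end plate sits against the cover at about (203,198), and the knob is over at about (132,290), an angle near 0.97. The petri dish, hex key and the other things visible in this crop haven't moved.

```bash
python3 -c "
from cell import r
print(r.sign_off())"
```

```text
the job is handed in; nothing more can be done
None
```

The slider is pushed home against the covered guide, the lever is back over to about 0.97 rad so the disc locks it in, and the job is handed in; on the first lever push a finger pressed down on the knob with about 39.5 N, just under the 40 N limit, before I lifted off.

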